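# Refit the dial ring and control knob on a film sealer

## Task

The film sealer's control has been cleaned and goes back together: lay the flat black dial ring over the D-shaped shaft, down around the raised collar, and press it firmly so that it sits level on the sealer's top panel. Then pick up the knob, turn it so that its D-shaped bore matches the flat of the shaft, push it fully home on the shaft and on down against the shaft's spring, and finish while still holding the knob pressed in - do not let it spring back. Leave everything else on the bench where it is.

Things in the scene. Friction and masses are not known exactly. Their poses are not given: they have to be found in the camera images.
- sealer: Fixed film sealer, a brushed-steel box with a level top panel 70 mm above the bench; origin on the bench under the shaft's axis, x towards its pad and roll. The panel reaches 70 mm from the axis to -x, 100 mm to either side along y, and 60 mm to +x, where a 2 mm high black sealing pad begins. The paper roll (top 151 mm above the bench) begins 139 mm from the axis along +x.
- panel (a point): Point on the sealer's top panel, on the control shaft's axis; axes as the sealer's, z up. Around the axis a round black collar (26 mm diameter, 4 mm high, bevelled top edge) stands on the panel; the dial ring's hole goes around it.
- shaft_tip (a point): Centre of the top end of the sealer's upright steel D-shaft, 34 mm above the panel when the shaft is up. 16 mm diameter with one flat 4 mm from the axis; x points level, square out of the flat (flat on the +x side); z up. The last 4 mm taper in by about 2 mm. Turning position differs from start to start; stiff friction (0.15 N m) holds it.
- shaft (a joint): How far the shaft is pushed down into the sealer, in m: 0 = up, 0.005 = at its stop. A spring holds it up: about 4 N to start moving, about 10 N at the stop (1.2 N/mm). It springs back up when let go.
- ring_center (a point): Loose dial ring: flat black plastic ring lying on the bench, 60 mm outside diameter, 29 mm hole, 10 mm thick, about 60 g. The point is its centre, 5 mm above its underside; z is its axis; any turn about z will do. It belongs flat on the panel, its hole around the collar, pressed down with some 5 to 15 N.
- knob_center (a point): Loose knob, black plastic, 39 mm across, 32 mm high, about 60 g, standing on the bench, open D-bore underneath. Point on its axis, 16 mm above its underside; z up. A metal pointer ridge (4 mm high, 5 mm wide) on top runs from the centre along +x. Round above; below, 12-sided with faces square to x and every 30 degrees.
- knob: The same knob; origin at the centre of its underside, same axes. D-bore 18 mm diameter, flat 5 mm from the axis on the +x side, under the pointer (1 mm clearance round the shaft), 16 mm deep: fully home, knob_center meets shaft_tip and the underside is 18 mm above the panel (13 mm with the shaft pushed to its stop).
- screwdriver_grip (a point): Bystander: black-handled screwdriver, 180 mm long, lying nearest the robot.
- core_center (a point): Bystander: cardboard tube core standing upright, 36 mm diameter, 100 mm high; point on its axis at mid-height.
- cleaner: Bystander: white bottle, 60 mm diameter, 130 mm high; origin at its underside.
- jar: Bystander: jar, 70 mm diameter, 90 mm high; origin at its underside.
- tape: Bystander: cardboard-brown tape roll, 100 mm diameter, 25 mm high, lying flat; origin at its underside.
- marker: Bystander: grey marker pen, 120 mm long, 16 mm thick, lying near the robot.
Things that resemble listed ones, but are neither listed nor needed, are in the scene too. There is more than one size of the part that bears ring_center; the job needs the smallest.

How it is judged (in metres and radians):
On the way, in this order (a step that is already met when the one before it is completed fails the run):
1. the dial ring lies level on the panel around the collar and is pressed down on it with more than 3 N (z of ring_center in the frame of panel below 0.007 m and horizontal distance between ring_center and panel below 0.004 m and angle between ring_center's own z axis and vertical below 0.05 rad and contact force between dial_ring and sealer above 3 N), for 0.1 s.
2. the knob is fully home on the D-shaft (z of knob_center in the frame of shaft_tip below 0.002 m and horizontal distance between knob_center and shaft_tip below 0.003 m and angle between knob_center's own z axis and vertical below 0.08 rad), for 0.2 s.
At the end, for the whole second after the job is handed in: Dial ring level (0.05 rad) on the panel, centred within 4 mm, its centre under 7 mm above the panel; knob fully home on the shaft (2 mm in depth, 3 mm sideways, upright within 0.08 rad); fingers still on the knob, shaft held down by more than 3 of its 5 mm (all of step 2 and z of ring_center in the frame of panel below 0.007 m and horizontal distance between ring_center and panel below 0.004 m and angle between ring_center's own z axis and vertical below 0.05 rad and value of joint shaft above 0.003 m and contact force between the fingers and knob above 1 N); the arm keeps its last pose, push and grip.
It fails at once if a bystander is moved more than 30 mm (distance of any of screwdriver_grip, core_center, cleaner, jar, tape, marker from where it was at the start of the episode above 0.03 m).
It also fails if it takes over 58 s, if anything falls off the work surface, if the arm or the gripper's body presses on something with over 40 N, if the wrist force passes 120 N, or if a joint passes its speed limit or range.

## Robot

A 6-joint arm with a two-finger parallel gripper is mounted at the origin on the work surface. World frame = base frame: x ahead of the robot, y to its left, z up, the work surface at z = 0. Lengths are in mm, angles in rad, forces in N, time in s.
With the tool pointing down it reaches from about 400 to 925 mm from the base axis. Payload 3.4 kg.
Tool frame: the origin (TCP) lies at the very end of the fingers, on their centre line; the grasp point (between the pads) lies 19 mm behind it (bot.hold_point_z is the distance from the TCP to the grasp point, in mm); z points along the fingers, y is the line along which they close (so a half turn about z gives the same grasp; the last joint's range is limited). The gripper opens to 85 mm and grips with 20 to 120 N. Pads are 22 mm wide; open, the fingers measure 114 mm over their backs; the gripper's body (76 mm by 85 mm) begins 54 mm behind the grasp point. The pads swing forward as they close: fully open they stand 13 mm farther back than shut.
Start: joints at [-1.349, 0.307, 1.506, -0, 1.328, -0.073], TCP at [167.591, -550.04, 208.305] pointing down, gripper open.
Joint ranges: [-3.12, 3.12], [-1.05, 2.28], [0.14, 2.33], [-1.42, 4.57], [0.1, 2.73], [-2.68, 2.68]. Speed limits (rad/s): [2.57, 2.57, 3.14, 3.14, 3.14, 3.14].

## Interface

Orientations are given as a rotation vector (axis times angle).
In Python, from rig import bot gives the robot as it stands.
- The arm moves only by the tool step_arm, never from a script. Its argument "targets" is a list of rows, each a list of 3 entries, a list of its own where there are three numbers: the turn, a rotation vector about the tool's x, y, z in rad, then the shift along the tool's x, y, z in mm, then the closure in counts, from 0 (fully open) to 255 (shut). A call has exactly 5 rows; each row is the pose to reach, as a shift and turn from the pose commanded when the call began, along the tool's axes at that moment; what a row does not reach only later rows make up. A row lasts 1/12 s, in which the tool goes at most 41.7 mm and 7.16 degrees, less where a joint would pass 70% of its speed; a pose out of reach is approached as far as the arm can. A call with a gripper value outside its range is refused whole. The fingers move at their own pace and stop on an object; the grip force is fixed at half the most. Time passes only in rows, so rows that repeat a pose let the fingers close, or fill a call up. It gives the time, the measured TCP pose, the force, the opening and the grip force at its end, in the units of the state.
- bot.observe(): the state, without advancing time (a new reading comes with each control period).
- bot.grab_frame(name): name is "scene" or "side" or "wrist"; returns (picture, depth): 384x512x3 uint8, red, green, blue; 384x512 float32, mm along the optical axis (not along the pixel's ray), 0 where there is no reading.
- bot.camera_params(name): a dict with "fx", "fy", "cx", "cy" (pixels), "cam_to_world" (4x4, takes a point from camera to world coordinates); the wrist camera has in their place "mount" (4x4, takes a point from camera to tool coordinates, whose origin is the TCP and whose axes are the flange's). Camera axes: x right, y up, looking along -z (the intrinsics and any distortion apply to the point x, -y, -z); pixel columns grow to the right and rows downward; lengths in mm; the calibration is good to about 2 mm. The wrist camera is an equidistant fisheye: a pixel r from the principal point sees the ray r / f radians off the axis. A picture is of the moment at which its call begins: read the wrist's pose just before it. camera_params takes no time and is no camera call.
- bot.finish_job(): hands the job in; it is judged then, once.
Trained networks look in the newest picture that a camera, given by its name, has taken for a name from the list of things; names that differ only in an ending like _2 or _b are one class to them, and where a whole thing is asked for, a point or a joint stands for the part that bears it (a point fixed in the world has none). Each returns a list of dicts, best first, with "conf" (0 to 1); they miss things now and then, are a little off and sometimes report something else, mostly with a low value. They report only what shows in the picture. A call takes as long as a camera call. They do not tell look-alikes from the thing itself.
- bot.regions_of(target, camera): "mask" (384x512 bool, what is visible of it) and "xy" ([column, row] in pixels, amid what is visible of it).
The state is a dict: "time": time; "joint_pos": joint angles; "joint_velocities": joint speeds; "effort": joint torques, N m; "ee_pos": TCP position; "tcp_rot": TCP orientation; "contact_force": force on the tool from outside, world axes, zero at the start; "wrist_torque": the same for the moment, N m; "width": finger opening in mm; "gripper_force": force on a finger pad.
Only numpy, scipy, OpenCV 4.12 (cv2) and the standard library are available. Lean on these libraries where they do the work, as an engineer would, in place of code of your own. Each camera call takes 0.05 s, during which the arm holds its last target. There are 200 camera calls.

## Working session

There is one attempt and no reset: what is moved stays moved. The work goes in short steps, Python scripts to look and compute and a tool call to move; the robot and the scene stay as the last step left them, time stands still between calls to the robot, and variables do not carry over. Pictures are saved under pics/ and viewed, at most 10 in all, crops included, and the job is handed in when it is done.

Besides the shell and the picture viewer there is one more tool, called after "Call:" as name([rows], argument=value, ...), one row to a line, values as JSON. step_arm: Moves the arm, as the interface text tells. Its arguments: {"type":"object","properties":{"targets":{"type":"array","items":{"type":"array"}}},"required":["targets"]}

```bash
mkdir -p pics
cat > h.py <<'E'
import numpy as np, cv2
from rig import bot
from scipy.spatial.transform import Rotation as R
def world(cam,depth):
    p=bot.camera_params(cam); h,w=depth.shape
    u,v=np.meshgrid(np.arange(w),np.arange(h))
    d=depth
    P=np.stack([(u-p['cx'])/p['fx']*d,-(v-p['cy'])/p['fy']*d,-d],-1)
    T=np.array(p['cam_to_world']); return P@T[:3,:3].T+T[:3,3]
def save(n,im): cv2.imwrite('pics/'+n,im[:,:,::-1])
E
python3 - <<'E'
from h import *
a,da=bot.grab_frame('scene'); 
np.savez('scene.npz',a=a,d=da)
W=world('scene',da)
for n in ['ring_center','knob','sealer','shaft_tip','core_center','cleaner','jar','tape','marker','screwdriver_grip']:
    for r in bot.regions_of(n,'scene')[:6]:
        m=r['mask']&(da>0); q=W[m]
        print(n,round(r['conf'],2),np.round(r['xy']),m.sum(),np.round(np.percentile(q,[2,50,98],axis=0)).astype(int).tolist() if len(q) else '')
b,db=bot.grab_frame('side'); np.savez('side.npz',a=b,d=db)
W=world('side',db)
for n in ['ring_center','knob','shaft_tip']:
    for r in bot.regions_of(n,'side')[:6]:
        m=r['mask']&(db>0); q=W[m]
        print('side',n,round(r['conf'],2),np.round(r['xy']),m.sum(),np.round(np.percentile(q,[2,50,98],axis=0)).astype(int).tolist() if len(q) else '')
save('a.png',np.vstack([a,b])[:,:] if 0 else cv2.resize(np.hstack([a,b]),(800,300)))
save('scene.png',a)
E
```

```text
ring_center 0.84 [172. 246.] 681 [[559, -197, 0], [596, -163, 12], [631, -126, 16]]
ring_center 0.78 [167. 210.] 333 [[449, -175, 2], [476, -148, 9], [503, -121, 12]]
ring_center 0.7 [209. 200.] 534 [[493, -78, 3], [530, -42, 12], [564, -8, 16]]
knob 0.72 [104. 254.] 298 [[509, -327, 0], [533, -308, 31], [546, -291, 37]]
shaft_tip 0.59 [289. 177.] 62 [[576, 146, 73], [584, 152, 94], [586, 161, 104]]
core_center 0.87 [146. 294.] 465 [[666, -268, 6], [691, -250, 94], [699, -235, 102]]
cleaner 0.77 [195. 292.] 909 [[690, -185, -1], [727, -159, 87], [743, -130, 131]]
jar 0.96 [343. 106.] 782 [[390, 389, 5], [430, 410, 65], [451, 449, 91]]
marker 0.55 [235. 138.] 250 [[319, 74, 0], [347, 126, 12], [373, 179, 17]]
marker 0.45 [302. 219.] 9939 [[522, 40, 24], [682, 129, 70], [803, 242, 150]]
screwdriver_grip 0.75 [110. 189.] 389 [[339, -295, 4], [352, -248, 21], [360, -151, 27]]
screwdriver_grip 0.25 [299. 218.] 10073 [[519, 40, 20], [682, 129, 70], [803, 242, 150]]
side ring_center 0.87 [278. 178.] 276 [[554, -192, 4], [588, -156, 16], [620, -123, 20]]
side ring_center 0.72 [287. 201.] 340 [[488, -74, 3], [519, -41, 16], [556, -4, 19]]
side ring_center 0.68 [202. 207.] 9187 [[504, 57, 16], [647, 190, 74], [786, 258, 154]]
side ring_center 0.67 [313. 188.] 225 [[443, -182, 3], [468, -146, 13], [496, -118, 16]]
side knob 0.64 [320. 158.] 151 [[505, -323, 7], [520, -298, 27], [540, -289, 40]]
side shaft_tip 0.38 [227. 203.] 62 [[570, 153, 81], [574, 160, 95], [582, 164, 108]]
```

View pics/scene.png

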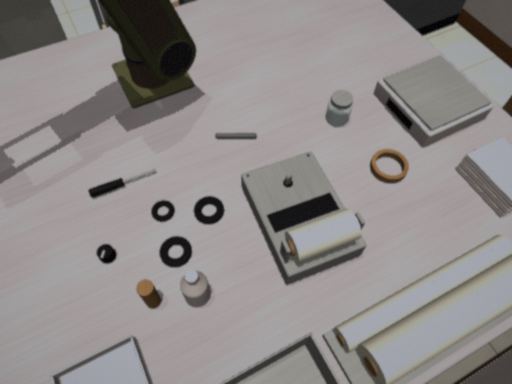

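The scene shows the sealer with its shaft at about (288,181) and the knob at (106,254). There are three look-alike rings: (163,210) spans about 54–60 mm, while (209,210) and (175,250) span about 72–80 mm. The smallest, at (163,210), fits the 60 mm description, so I'll confirm it in a crop.

Run:
```python
from h import *
s=bot.observe(); print(s['tcp_rot'],np.round(R.from_rotvec(s['tcp_rot']).as_matrix(),3).tolist(),s['width'])
a=np.load('scene.npz'); A=a['a']
save('crop.png',np.hstack([cv2.resize(A[180:280,90:230],None,fx=4,fy=4,interpolation=2),cv2.resize(A[150:250,260:318],(232,400),interpolation=2)]))
W=world('scene',a['d'])
p=bot.camera_params('scene')
import itertools
# fit ring diameters: dark pixels at height>5 
for n,(c,r) in {'s':(163,210),'m':(209,210),'l':(175,250)}.items():
    sub=np.s_[r-22:r+22,c-22:c+22]; g=A[sub].mean(-1); w=W[sub]; m=(g<60)&(w[...,2]<25)
    q=w[m]; print(n,np.round(np.percentile(q,[1,99],axis=0),0).tolist(), m.sum())
m=bot.camera_params('wrist'); print(m)
```

```text
[ 3.10716517e+00  4.62976179e-01 -2.45882368e-05] [[0.957, 0.292, 0.0], [0.292, -0.957, -0.0], [-0.0, 0.0, -1.0]] 85.14823807778463
s [[449.0, -174.0, 5.0], [503.0, -121.0, 13.0]] 249
m [[494.0, -78.0, 7.0], [566.0, -9.0, 16.0]] 445
l [[559.0, -196.0, 7.0], [632.0, -126.0, 17.0]] 539
{'fx': 297.3186396354542, 'fy': 297.3186396354542, 'cx': 254.63993000431802, 'cy': 193.3234474869439, 'mount': array([[-5.24516322e-04,  9.60128927e-01,  2.79557094e-01,
         7.23698894e+01],
       [ 9.99999842e-01,  4.47586987e-04,  3.39018495e-04,
         5.67601665e-01],
       [ 2.00375346e-04,  2.79557228e-01, -9.60129010e-01,
        -1.66566098e+02],
       [ 0.00000000e+00,  0.00000000e+00,  0.00000000e+00,
         1.00000000e+00]])}
```

View pics/crop.png

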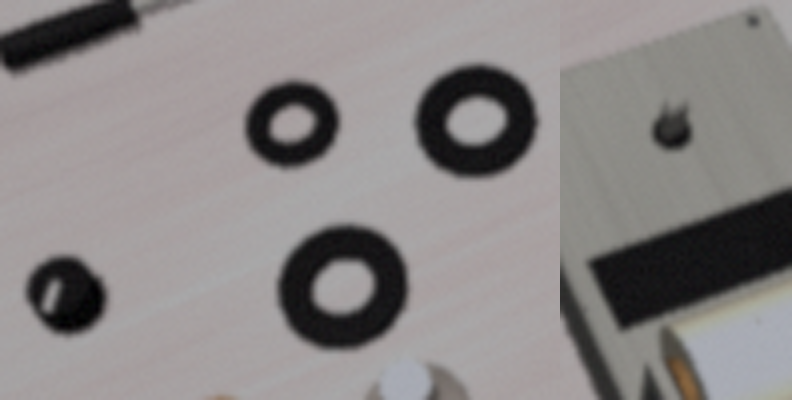

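The crop confirms it: the ring at scene (163,210) is clearly the smallest of the three. The knob sits at (106,254) with its metal pointer visible. Next I'll approach the ring.

Call:
step_arm([
  [[0, 0, 0], [32, -23, 4], 0],
  [[0, 0, 0], [65, -46.5, 8], 0],
  [[0, 0, 0], [97.5, -70, 12], 0],
  [[0, 0, 0], [130, -93, 16], 0],
  [[0, 0, 0], [162.5, -116.5, 20], 0],
])

```text
time: 1.17
ee_pos: [289.8, -389.9, 188.3]
tcp_rot: [3.107, 0.461, 0.001]
contact_force: [1.2, -0.3, -0.1]
width: 85.3
gripper_force: 0.0
```

Call:
step_arm([
  [[0, 0, 0], [32, -23, 4], 0],
  [[0, 0, 0], [65, -46.5, 8], 0],
  [[0, 0, 0], [97.5, -70, 12], 0],
  [[0, 0, 0], [130, -93, 16], 0],
  [[0, 0, 0], [162.5, -116.5, 20], 0],
])

```text
time: 1.58
ee_pos: [411.6, -230.9, 168.5]
tcp_rot: [3.107, 0.462, 0.001]
contact_force: [-0.3, -1.2, 0.3]
width: 85.7
gripper_force: 0.0
```

Call:
step_arm([
  [[0, 0, 0], [30, -21, 4], 0],
  [[0, 0, 0], [60, -42, 8], 0],
  [[0, 0, 0], [87, -62, 18], 0],
  [[0, 0, 0], [87, -62, 18], 0],
  [[0, 0, 0], [87, -62, 18], 0],
])

```text
time: 2.0
ee_pos: [476.1, -146.2, 149.8]
tcp_rot: [-3.106, -0.469, 0.002]
contact_force: [-1.1, -0.8, 0.4]
width: 85.5
gripper_force: 0.0
```

```bash
cat >> h.py <<'E'
def pose():
    s=bot.observe(); T=np.eye(4); T[:3,:3]=R.from_rotvec(s['tcp_rot']).as_matrix(); T[:3,3]=s['ee_pos']; return T
def wpix(u,v,T,z=None,d=None):
    """wrist pixels -> world, by plane z or depth along axis"""
    p=bot.camera_params('wrist'); u=np.asarray(u,float);v=np.asarray(v,float)
    dx,dy=(u-p['cx'])/p['fx'],(v-p['cy'])/p['fy']; r=np.hypot(dx,dy)+1e-9
    ray=np.stack([np.sin(r)*dx/r,-np.sin(r)*dy/r,-np.cos(r)],-1)
    M=T@np.array(p['mount'])
    if d is not None: return (ray*(d/np.cos(r))[...,None])@M[:3,:3].T+M[:3,3]
    w=ray@M[:3,:3].T; t=(z-M[2,3])/w[...,2]; return M[:3,3]+w*t[...,None]
def wrist():
    T=pose(); a,d=bot.grab_frame('wrist'); v,u=np.indices(d.shape)
    return T,a,d,wpix(u,v,T,d=d)
E
python3 - <<'E'
from h import *
T,a,d,W=wrist(); np.savez('w1.npz',T=T,a=a,d=d)
print(np.round(T[:3,3],1), bot.observe()['time'])
for r in bot.regions_of('ring_center','wrist')[:4]:
    m=r['mask']; c,_=cv2.findContours(m.astype(np.uint8),0,1); c=max(c,key=len)[:,0]
    q=wpix(c[:,0],c[:,1],T,z=10.); (x,y),rad=cv2.minEnclosingCircle(q[:,:2].astype(np.float32))
    print(r['conf'],r['xy'],np.round([x,y,rad],1),q[:,:2].mean(0).round(1),'top z',np.median(W[m&(d>0)][:,2]))
save('w1.png',a)
E
```

```text
[ 476.1 -146.2  149.8] 2.05
0.95 [310.8, 65.7] [ 593.3 -159.9   39.8] [ 592.8 -159.9] top z 13.947133591269164
0.73 [256.0, 192.6] [ 474.  -147.    30.1] [ 474.  -146.7] top z 10.782851664498253
0.72 [188.3, 111.6] [526.3 -41.8  40.1] [526.4 -42.1] top z 13.912177758887566
0.42 [1.8, 24.2] [592.8 240.4  18.4] [589.5 240.5] top z 85.82801170273413
```

View pics/w1.png

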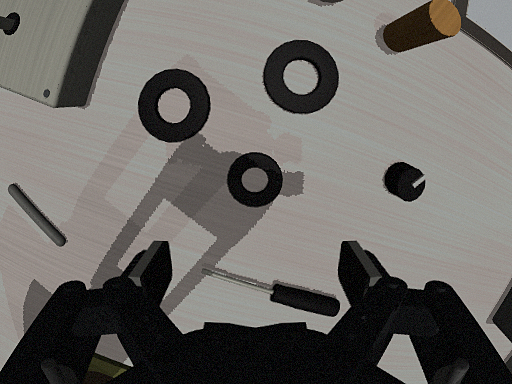

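The wrist view shows the ring at (255,180) with a fitted radius of 30.1 mm, so it is the 60 mm one, with the knob at (405,182). I'll centre on the ring, go down and grip.

Call:
step_arm([
  [[0, 0, 0], [-2.2, 0, 40], 0],
  [[0, 0, 0], [-2.2, 0, 80], 0],
  [[0, 0, 0], [-2.2, 0, 115], 0],
  [[0, 0, 0], [-2.2, 0, 135], 0],
  [[0, 0, 0], [-2.2, 0, 149], 0],
])

```text
time: 2.52
ee_pos: [471.2, -149.5, -0.7]
tcp_rot: [-3.106, -0.459, 0.005]
contact_force: [-0.2, -0.4, 0.8]
width: 85.7
gripper_force: 0.0
```

Call:
step_arm([
  [[0, 0, 0], [0, 0, 0], 60],
  [[0, 0, 0], [0, 0, 0], 120],
  [[0, 0, 0], [0, 0, 0], 160],
  [[0, 0, 0], [0, 0, 0], 160],
  [[0, 0, 0], [0, 0, 0], 160],
])

```text
time: 2.93
ee_pos: [474.6, -149.2, 2.7]
tcp_rot: [3.106, 0.462, 0.004]
contact_force: [1.1, 0.6, 0.2]
width: 31.9
gripper_force: 0.0
```

Run:
```python
from h import *
s=bot.observe(); print(s['ee_pos'],s['width'],s['gripper_force'])
T,a,d,W=wrist()
s=bot.observe(); print(s['ee_pos'],s['width'],s['joint_pos'])
b,_=bot.grab_frame('side')
save('w2.png',np.hstack([a[100:],cv2.resize(b[120:240,240:390],(355,284))])[:, :800])
```

```text
[ 474.63376005 -149.17271447    2.68942249] 31.85688243226762 0.0
[ 474.44856407 -148.93639681    2.53274738] 31.75730923132447 [-3.89113215e-01  4.55635516e-01  1.92029342e+00 -4.45788319e-05
  7.63085550e-01  8.86122969e-01]
```

View pics/w2.png

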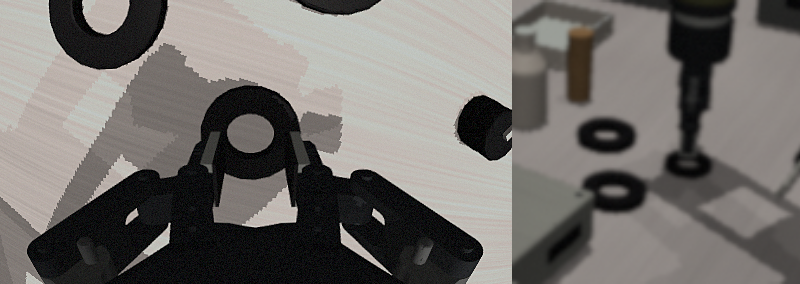

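The fingers closed above the ring: the tips sit farther back than I reckoned, and the ring at (250,232) is still flat and centred. I'll rise, pre-close to about 70 mm, recheck centring, then go lower.

Call:
step_arm([
  [[0, 0, 0], [0, 0, -20], 100],
  [[0, 0, 0], [0, 0, -40], 45],
  [[0, 0, 0], [0, 0, -40], 45],
  [[0, 0, 0], [0, 0, -40], 45],
  [[0, 0, 0], [0, 0, -40], 45],
])

```text
time: 3.45
ee_pos: [473.6, -148.3, 41.5]
tcp_rot: [3.107, 0.463, 0.001]
contact_force: [-1.6, 0.6, 0.5]
width: 70.2
gripper_force: 0.0
```

```bash
cat >> h.py <<'E'
def ring(T,z,near,n='ring_center'):
    for r in bot.regions_of(n,'wrist')[:5]:
        m=r['mask']; c,_=cv2.findContours(m.astype(np.uint8),0,1); c=max(c,key=len)[:,0]
        q=wpix(c[:,0],c[:,1],T,z=z); (x,y),rad=cv2.minEnclosingCircle(q[:,:2].astype(np.float32))
        if np.hypot(x-near[0],y-near[1])<60:
            e=T[:3,:3].T@(np.array([x,y,0])-T[:3,3]); print(n,round(r['conf'],2),np.round(r['xy']),np.round([x,y,rad],1),'tool dx dy',e[:2].round(1))
E
python3 - <<'E'
from h import *
T,a,d,W=wrist(); print(T[:3,3].round(1),bot.observe()['width']); ring(T,10.,T[:2,3])
cv2.imwrite('w3.png',a[:,:,::-1])
E
```

```text
[ 473.6 -148.3   41.5] 70.654330402797
ring_center 0.74 [245. 194.] [ 474.4 -147.3   30.5] tool dx dy [ 1.1 -0.7]
```

Call:
step_arm([
  [[0, 0, 0], [1, -0.7, 20], 45],
  [[0, 0, 0], [1, -0.7, 36], 45],
  [[0, 0, 0], [1, -0.7, 42], 45],
  [[0, 0, 0], [1, -0.7, 45], 45],
  [[0, 0, 0], [1, -0.7, 46], 45],
])

```text
time: 3.97
ee_pos: [473.6, -147.2, -5.6]
tcp_rot: [-3.106, -0.463, 0.003]
contact_force: [0.2, 0.3, -0.1]
width: 70.3
gripper_force: 0.0
```

Call:
step_arm([
  [[0, 0, 0], [0, 0, 0], 50],
  [[0, 0, 0], [0, 0, 0], 60],
  [[0, 0, 0], [0, 0, 0], 70],
  [[0, 0, 0], [0, 0, 0], 80],
  [[0, 0, 0], [0, 0, 0], 90],
])

```text
time: 4.38
ee_pos: [474.7, -147.6, -4.2]
tcp_rot: [3.107, 0.463, 0.001]
contact_force: [-0.0, -0.9, -0.2]
width: 55.3
gripper_force: 0.0
```

Run:
```python
from h import *
T,a,d,W=wrist(); print(bot.observe()['width']); ring(T,10.,T[:2,3])
L=(W-T[:3,3])@T[:3,:3]
m=(d>0)&(abs(L[...,1])>20)&(abs(L[...,1])<50)&(abs(L[...,0])<14)
for lo in range(-40,12,4):
    k=m&(L[...,2]>=lo)&(L[...,2]<lo+4); print(lo,k.sum(),end='; ')
save('w4.png',np.hstack([a[100:], cv2.resize(a[150:300,150:350],(288,216)).repeat(1,0) if 0 else a[100:,:288]*0+cv2.resize(a[180:280,180:281],(288,284))]))
```

```text
55.08252752560201
ring_center 0.63 [251. 217.] [ 474.2 -146.7   30.8] tool dx dy [-0.2 -1. ]
-40 274; -36 217; -32 105; -28 5; -24 0; -20 56; -16 1206; -12 5; -8 1732; -4 75; 0 0; 4 0; 8 0;
```

View pics/w4.png

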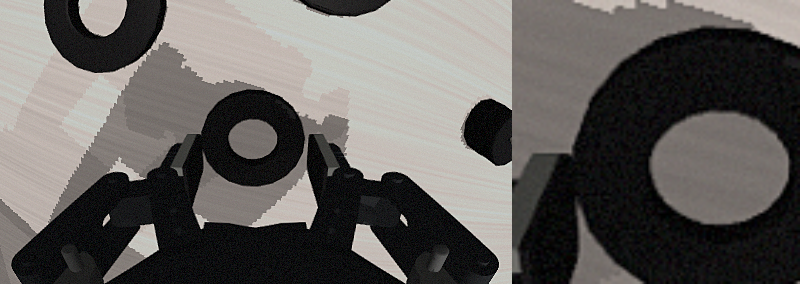

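The fingertips still hover over the ring's rim: the gap in the picture is wider than the ring, but the reported width is 55 mm. I'll re-open to 70 mm and step down lower, watching the force.

Call:
step_arm([
  [[0, 0, 0], [0, 0, -2], 60],
  [[0, 0, 0], [0, 0, -2], 40],
  [[0, 0, 0], [0, -0.7, -2], 40],
  [[0, 0, 0], [0, -0.7, 1], 40],
  [[0, 0, 0], [0, -0.7, 3], 40],
])

```text
time: 4.9
ee_pos: [474.1, -146.7, -7.9]
tcp_rot: [3.107, 0.463, 0.0]
contact_force: [-0.5, -0.1, 0.3]
width: 72.2
gripper_force: 0.0
```

Call:
step_arm([
  [[0, 0, 0], [0, 0, 1], 40],
  [[0, 0, 0], [0, 0, 2], 40],
  [[0, 0, 0], [0, 0, 2.5], 40],
  [[0, 0, 0], [0, 0, 3], 40],
  [[0, 0, 0], [0, 0, 3], 40],
])

```text
time: 5.32
ee_pos: [474.1, -146.7, -10.8]
tcp_rot: [-3.107, -0.463, 0.0]
contact_force: [-0.2, -0.4, -0.2]
width: 72.0
gripper_force: 0.0
```

Call:
step_arm([
  [[0, 0, 0], [0, 0, 0], 50],
  [[0, 0, 0], [0, 0, 0], 60],
  [[0, 0, 0], [0, 0, 0], 70],
  [[0, 0, 0], [0, 0, 0], 80],
  [[0, 0, 0], [0, 0, 0], 90],
])

```text
time: 5.73
ee_pos: [474.2, -146.8, -10.7]
tcp_rot: [3.107, 0.463, 0.0]
contact_force: [-0.2, 0.4, 0.0]
width: 55.2
gripper_force: 0.0
```

Call:
step_arm([
  [[0, 0, 0], [0, 0, 0], 95],
  [[0, 0, 0], [0, 0, 0], 100],
  [[0, 0, 0], [0, 0, 0], 105],
  [[0, 0, 0], [0, 0, 0], 110],
  [[0, 0, 0], [0, 0, 0], 110],
])

```text
time: 6.15
ee_pos: [474.2, -146.8, -10.7]
tcp_rot: [3.107, 0.463, 0.0]
contact_force: [-0.2, -0.8, 0.7]
width: 48.5
gripper_force: 0.0
```

Run:
```python
from h import *
T,a,d,W=wrist(); s=bot.observe(); print(s['width'],s['gripper_force'],s['contact_force'],s['ee_pos']); ring(T,10.,T[:2,3])
print('bench z',np.median(W[20:60,250:300][...,2]), 'ring z', np.median(W[(a.mean(-1)<40)&(np.hypot(W[...,0]-474,W[...,1]+147)<30)][:,2]))
b,db=bot.grab_frame('side')
save('w5.png',np.hstack([a[150:300,130:380],cv2.resize(b[155:195,290:340],(250,150)) if 0 else np.zeros((150,1,3),np.uint8)]).repeat(2,0).repeat(2,1))
```

```text
48.351642655534896 0.0 [ 0.49601756  0.76037659 -0.1719453 ] [ 474.15160172 -146.77933358  -10.71197441]
ring_center 0.74 [253. 226.] [ 474.4 -146.8   30.5] tool dx dy [0.2 0.1]
bench z 12.91116278080932 ring z 93.29657342013877
```

View pics/w5.png

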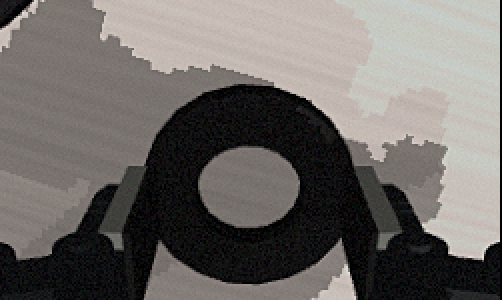

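The geometry of the pads in this picture (front edge near (140,165) at 48 mm width) puts the fingertips some 25–30 mm behind the nominal TCP, so they are still above the ring. I'll go lower, guarded by force.

Call:
step_arm([
  [[0, 0, 0], [0, 0, 0], 60],
  [[0, 0, 0], [0, 0, 0], 40],
  [[0, 0, 0], [0, 0, 0], 40],
  [[0, 0, 0], [0, 0, 3], 40],
  [[0, 0, 0], [0, 0, 6], 40],
])

```text
time: 6.72
ee_pos: [474.4, -146.8, -16.8]
tcp_rot: [3.107, 0.463, 0.001]
contact_force: [0.9, -0.0, -0.8]
width: 72.2
gripper_force: 0.0
```

Call:
step_arm([
  [[0, 0, 0], [0, 0, 1], 40],
  [[0, 0, 0], [0, 0, 2], 40],
  [[0, 0, 0], [0, 0, 3], 40],
  [[0, 0, 0], [0, 0, 4], 40],
  [[0, 0, 0], [0, 0, 4], 40],
])

```text
time: 7.13
ee_pos: [474.0, -146.7, -20.9]
tcp_rot: [-3.107, -0.463, 0.001]
contact_force: [-0.5, 0.1, 0.5]
width: 71.8
gripper_force: 0.0
```

Run:
```python
from h import *
print(bot.hold_point_z)
T,a,d,W=wrist(); s=bot.observe(); print(s['width'],s['contact_force'],s['ee_pos'],s['joint_pos']); ring(T,10.,T[:2,3])
L=(W-T[:3,3])@T[:3,:3]
# light floor pixels left of fingers
m=(a.mean(-1)>110)&(d>0)&(np.hypot(L[...,0],L[...,1])<120); print('bench z',np.percentile(W[m][:,2],[10,50,90]))
m=(d>0)&(abs(L[...,1])<52)&(abs(L[...,1])>33)&(abs(L[...,0])<16)&(W[...,2]>6)
print('finger z histogram',np.histogram(W[m][:,2],bins=range(0,80,5)))
```

```text
18.700000000000003
72.10719502498792 [-0.12703148 -0.30497983  0.30349137] [ 474.10234895 -146.73278091  -20.79768274] [-3.85288747e-01  4.94940389e-01  1.93985213e+00  1.77390305e-05
  7.07011239e-01  8.89713448e-01]
ring_center 0.89 [260. 229.] [ 474.2 -146.6   30.7] tool dx dy [ 0.2 -0. ]
bench z [0.12380671 0.90831129 1.71162245]
finger z histogram (array([   0,    0,  126,  324,  420,  462,  526,  547,  537,  609,  231,
        641, 1536,  567,   67]), array([ 0,  5, 10, 15, 20, 25, 30, 35, 40, 45, 50, 55, 60, 65, 70, 75]))
```

Depth now shows the lowest finger pixels about 10 mm above the bench at TCP z of -21, with the bench itself reading about 1 mm, so the offset is about 30 mm. I'll go 3 mm lower and close.

Call:
step_arm([
  [[0, 0, 0], [0, 0, 1.5], 40],
  [[0, 0, 0], [0, 0, 3], 40],
  [[0, 0, 0], [0, 0, 3], 55],
  [[0, 0, 0], [0, 0, 3], 65],
  [[0, 0, 0], [0, 0, 3], 75],
])

```text
time: 7.65
ee_pos: [474.1, -146.7, -23.7]
tcp_rot: [-3.107, -0.463, 0.0]
contact_force: [-0.6, -0.5, -0.5]
width: 60.5
gripper_force: 0.2
```

Call:
step_arm([
  [[0, 0, 0], [0, 0, 0], 80],
  [[0, 0, 0], [0, 0, 0], 85],
  [[0, 0, 0], [0, 0, 0], 90],
  [[0, 0, 0], [0, 0, 0], 100],
  [[0, 0, 0], [0, 0, 0], 100],
])

```text
time: 8.07
ee_pos: [474.1, -146.7, -22.8]
tcp_rot: [3.107, 0.464, 0.001]
contact_force: [-2.3, 1.2, 9.3]
width: 56.2
gripper_force: 61.5
```

Call:
step_arm([
  [[0, 0, 0], [0, 0, -1], 100],
  [[0, 0, 0], [0, 0, -3], 100],
  [[0, 0, 0], [0, 0, -10], 100],
  [[0, 0, 0], [0, 0, -20], 100],
  [[0, 0, 0], [0, 0, -20], 100],
])

```text
time: 8.48
ee_pos: [475.3, -147.2, -2.3]
tcp_rot: [3.106, 0.463, 0.003]
contact_force: [0.8, -0.3, -0.5]
width: 56.0
gripper_force: 63.6
```

Run:
```python
from h import *
T,a,d,W=wrist(); s=bot.observe(); print(s['width'],s['gripper_force'],s['contact_force'],s['ee_pos'])
rs=bot.regions_of('ring_center','wrist')
L=(W-T[:3,3])@T[:3,:3]
for r in rs[:3]:
    m=r['mask']&(d>0)&(np.hypot(L[...,0],L[...,1])<45); 
    if m.sum()>300:
        m=cv2.erode(m.astype(np.uint8),np.ones((3,3)))>0
        q=L[m]; q=q[abs(q[:,2]-np.median(q[:,2]))<6]; A=np.c_[q[:,:2],np.ones(len(q))]; f=np.linalg.lstsq(A,q[:,2],rcond=None)[0]; print(r['conf'],r['xy'],'L top z',np.median(q[:,2]),'slopes',f,'cen',q.min(0),q.max(0))
save('w6.png',a[150:350,130:390].repeat(2,0).repeat(2,1))
```

```text
56.213941728512665 63.62793065607548 [ 0.25906488 -0.82227751 -1.12651941] [ 475.09912522 -147.15601494   -2.80870529]
0.85 [249.2, 230.4] L top z -33.4437095293634 slopes [ 1.96402843e-04  9.81950255e-04 -3.32552550e+01] cen [-29.09513764 -26.79333506 -35.71035588] [ 29.14928946  28.18829337 -27.48211784]
```

View pics/w6.png

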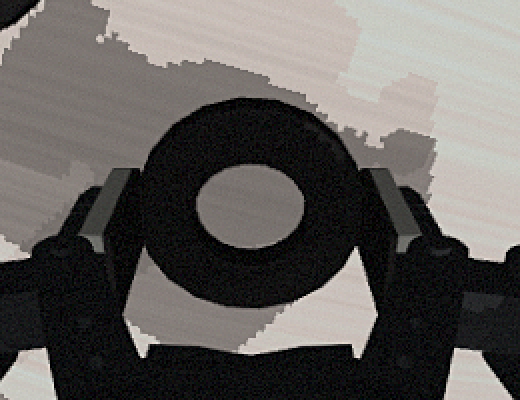

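The ring is held and level, at (250,202) in the crop with slope about 0.001; its underside is about 23.4 mm above the nominal TCP. Next I'll carry it high, to where the camera can see the shaft.

Call:
step_arm([
  [[0, 0, 0], [2, -4, -35], 100],
  [[0, 0, 0], [10, -20, -70], 100],
  [[0, 0, 0], [22, -44, -100], 100],
  [[0, 0, 0], [37, -74, -122], 100],
  [[0, 0, 0], [54, -108, -134], 100],
])

```text
time: 9.0
ee_pos: [496.0, -27.7, 133.0]
tcp_rot: [3.106, 0.459, 0.007]
contact_force: [1.3, -0.0, 1.1]
width: 56.4
gripper_force: 64.3
```

Call:
step_arm([
  [[0, 0, 0], [18, -35, 0], 100],
  [[0, 0, 0], [36, -71, 0], 100],
  [[0, 0, 0], [54, -107, 0], 100],
  [[0, 0, 0], [70, -140, 0], 100],
  [[0, 0, 0], [76, -149.5, 0], 100],
])

```text
time: 9.42
ee_pos: [523.8, 142.4, 129.9]
tcp_rot: [-3.104, -0.468, -0.001]
contact_force: [0.1, 0.2, -0.8]
width: 56.0
gripper_force: 64.3
```

Call:
step_arm([
  [[0, 0, 0], [0, 0, 0], 100],
  [[0, 0, 0], [0, 0, 0], 100],
  [[0, 0, 0], [0, 0, 0], 100],
  [[0, 0, 0], [0, 0, 0], 100],
  [[0, 0, 0], [0, 0, 0], 100],
])

```text
time: 9.83
ee_pos: [523.1, 135.9, 130.2]
tcp_rot: [3.107, 0.46, -0.001]
contact_force: [-0.9, -0.5, -0.1]
width: 56.0
gripper_force: 64.3
```

Run:
```python
from h import *
s=np.load('scene.npz'); W=world('scene',s['d']); m=(W[...,2]>125)&(W[...,2]<160)&(W[...,1]>30)&(W[...,1]<300); print('roll',W[m].mean(0).round(), np.percentile(W[m],[2,98],axis=0).round())
T,a,d,W=wrist(); np.savez('w7.npz',T=T,a=a,d=d); o=bot.observe(); print(o['width'],o['gripper_force'],T[:3,3].round(1))
for r in bot.regions_of('shaft_tip','wrist')[:3]:
    m=r['mask']&(d>0); q=W[m]; print(r['conf'],r['xy'],m.sum(),np.percentile(q,[2,50,98],axis=0).round(1).tolist())
    t=q[q[:,2]>100]; print('tip',len(t),t.mean(0) if len(t) else '')
    k=(abs(W[...,0]-q[:,0].mean())<60)&(abs(W[...,1]-q[:,1].mean())<60)&(W[...,2]>60)&(W[...,2]<80); print('panel z',np.median(W[k][:,2]))
x,y=np.round(bot.regions_of('shaft_tip','wrist')[0]['xy']).astype(int)
c=a[max(0,y-50):y+50,max(0,x-65):x+65]; print(x,y,c.shape); save('w7.png',c.repeat(5,0).repeat(5,1))
```

```text
roll [728. 128. 143.] [[170.  44. 126.]
 [791. 224. 153.]]
55.76838003909046 64.26518619060516 [523.1 135.9 130.2]
0.79 [248.9, 129.0] 423 [[572.8, 147.8, 75.6], [579.5, 155.4, 103.9], [584.3, 162.7, 106.1]]
tip 382 [579.05954662 155.31620612 103.78533233]
panel z 70.98046109831097
249 129 (100, 130, 3)
```

View pics/w7.png

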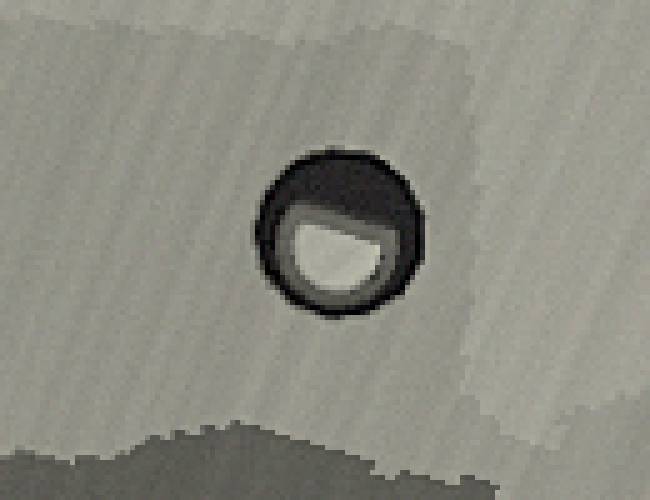

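The shaft is at wrist (249,129): the collar is the dark disc at crop (340,233), and the flat runs along the upper edge from (290,202) to (400,232). Next I'll compute the axis and flat direction.

Run:
```python
from h import *
z=np.load('w7.npz'); T,a,d=z['T'],z['a'],z['d']; g=a.mean(-1); x0,y0=184,79
c=np.zeros(g.shape,np.uint8); c[y0+25:y0+68,x0+45:x0+90]=(g[y0+25:y0+68,x0+45:x0+90]<75)
k,_=cv2.findContours(c,0,1); k=max(k,key=cv2.contourArea); h=cv2.convexHull(k)[:,0]
for zz in (70,72,74):
    q=wpix(h[:,0],h[:,1],T,z=float(zz)); print('collar',zz,cv2.minEnclosingCircle(q[:,:2].astype(np.float32)),q[:,:2].mean(0))
b=np.zeros(g.shape,np.uint8); b[y0+40:y0+62,x0+55:x0+80]=(g[y0+40:y0+62,x0+55:x0+80]>150)
k,_=cv2.findContours(b,0,1); k=max(k,key=cv2.contourArea)[:,0]
q=wpix(k[:,0],k[:,1],T,z=104.); print('top face',q[:,:2].min(0),q[:,:2].max(0),len(q))
for p1,p2,zz in [((290,202),(400,232),100),((297,222),(382,243),104)]:
    e=wpix([x0+p1[0]/5,x0+p2[0]/5],[y0+p1[1]/5,y0+p2[1]/5],T,z=float(zz))[:,:2]; v=e[1]-e[0]; n=np.array([-v[1],v[0]]) ; n/=np.linalg.norm(n); print('flat',e.round(1).tolist(),'normal',n,np.degrees(np.arctan2(n[1],n[0])),'or opposite; mid',e.mean(0))
# top circle fit excluding flat: use arc points
n=np.array([np.cos(1),0])
```

```text
collar 70 ((579.97705078125, 154.96046447753906), 12.957526206970215) [579.44968262 156.18710516]
collar 72 ((580.0889282226562, 154.97348022460938), 12.843223571777344) [579.56622847 156.18928873]
collar 74 ((580.2008056640625, 154.98648071289062), 12.728877067565918) [579.68277432 156.19147229]
top face [574.91977777 149.77277284] [581.97087798 160.39754216] 41
flat [[583.6, 162.4], [584.0, 147.4]] normal [0.9997233  0.02352286] 1.3478847693084124 or opposite; mid [583.79991441 154.86812043]
flat [[581.6, 160.6], [582.1, 149.4]] normal [0.9988798  0.04731955] 2.7122233307227264 or opposite; mid [581.83828955 154.99799172]
```

Run:
```python
from h import *
z=np.load('w7.npz'); T,a,d=z['T'],z['a'],z['d']; g=cv2.GaussianBlur(a,(0,0),1).mean(-1)
# hole: lighter blob near projected ring centre
m=(g>55).astype(np.uint8); n,l,st,ce=cv2.connectedComponentsWithStats(m[180:290,190:320])
for i in range(1,n):
    if 300<st[i,4]<3000:
        k,_=cv2.findContours((l==i).astype(np.uint8),0,1); k=max(k,key=len)[:,0]+[190,180]
        q=wpix(k[:,0],k[:,1],T,z=T[2,3]+33.4); L=(q-T[:3,3])@T[:3,:3]; print('hole',st[i,4],ce[i]+[190,180],cv2.minEnclosingCircle(L[:,:2].astype(np.float32)))
for r in bot.regions_of('ring_center','wrist'):
    k,_=cv2.findContours(r['mask'].astype(np.uint8),0,1); k=max(k,key=len)[:,0]; q=wpix(k[:,0],k[:,1],T,z=T[2,3]+33.4); L=(q-T[:3,3])@T[:3,:3]; print(r['conf'],r['xy'],cv2.minEnclosingCircle(L[:,:2].astype(np.float32)),L.min(0),L.max(0))
e=T[:3,:3].T@(np.array([580,155,0])-T[:3,3]); print('to axis',e)
```

```text
hole 1847 [254.81754196 252.65024364] ((2.617950201034546, 0.6007946133613586), 13.749076843261719)
0.9 [393.2, 220.3] ((16.125625610351562, 78.96320343017578), 19.52237319946289) [ -2.31418703  59.94961856 -33.40728881] [ 34.27117133  98.31068005 -33.37909837]
0.62 [483.1, 199.1] ((30.96034049987793, 140.26158142089844), 20.566347122192383) [ 11.81709176 119.88276871 -33.40291367] [ 48.83410664 160.33280813 -33.37445434]
0.56 [255.0, 231.5] ((0.6249009370803833, 0.8019453883171082), 30.884002685546875) [-29.39304578 -27.60362548 -33.42328817] [ 30.83170216  28.59472935 -33.37728229]
to axis [ 60.04885528  -1.79654556 130.12356357]
```

Call:
step_arm([
  [[0, 0, 0], [30, -1.2, 0], 100],
  [[0, 0, 0], [59.6, -2.4, 10], 100],
  [[0, 0, 0], [59.6, -2.4, 10], 100],
  [[0, 0, 0], [59.6, -2.4, 10], 100],
  [[0, 0, 0], [59.6, -2.4, 10], 100],
])

```text
time: 10.45
ee_pos: [578.9, 156.7, 119.8]
tcp_rot: [3.107, 0.463, -0.003]
contact_force: [-0.7, 0.5, -0.7]
width: 56.2
gripper_force: 64.3
```

Call:
step_arm([
  [[0, 0, 0], [0, 0, 25], 100],
  [[0, 0, 0], [0, 0, 45], 100],
  [[0, 0, 0], [0, 0, 60], 100],
  [[0, 0, 0], [0, 0, 66], 100],
  [[0, 0, 0], [0, 0, 66], 100],
])

```text
time: 10.87
ee_pos: [577.4, 156.5, 53.0]
tcp_rot: [3.107, 0.463, -0.006]
contact_force: [-0.5, -0.1, -1.2]
width: 56.0
gripper_force: 64.3
```

Call:
step_arm([
  [[0, 0, 0], [0, 0, 1], 100],
  [[0, 0, 0], [0, 0, 2], 100],
  [[0, 0, 0], [0, 0, 3], 100],
  [[0, 0, 0], [0, 0, 4], 100],
  [[0, 0, 0], [0, 0, 4], 100],
])

```text
time: 11.28
ee_pos: [580.1, 157.2, 50.8]
tcp_rot: [-3.107, -0.463, -0.002]
contact_force: [1.1, 0.8, -0.6]
width: 56.4
gripper_force: 64.3
```

Call:
step_arm([
  [[0, 0, 0], [0, 0, 0], 100],
  [[0, 0, 0], [0, 0, 0], 100],
  [[0, 0, 0], [0, 0, 0], 100],
  [[0, 0, 0], [0, 0, 0], 100],
  [[0, 0, 0], [0, 0, 0], 100],
])

```text
time: 11.7
ee_pos: [579.8, 157.1, 50.3]
tcp_rot: [-3.107, -0.463, -0.0]
contact_force: [-0.0, -0.2, -0.4]
width: 56.3
gripper_force: 64.3
```

Call:
step_arm([
  [[0, 0, 0], [0, 0, -1.5], 100],
  [[0, 0, 0], [-0.8, 1.4, -1.5], 100],
  [[0, 0, 0], [-0.8, 1.4, -1.5], 100],
  [[0, 0, 0], [-0.8, 1.4, -0.5], 100],
  [[0, 0, 0], [-0.8, 1.4, 0.5], 100],
])

```text
time: 12.12
ee_pos: [579.5, 155.5, 49.8]
tcp_rot: [-3.107, -0.463, -0.0]
contact_force: [-0.5, 0.6, -1.0]
width: 56.1
gripper_force: 64.3
```

Call:
step_arm([
  [[0, 0, 0], [0, 0, 0.5], 100],
  [[0, 0, 0], [0, 0, 1], 100],
  [[0, 0, 0], [0, 0, 1.5], 100],
  [[0, 0, 0], [0, 0, 2], 100],
  [[0, 0, 0], [0, 0, 2], 100],
])

```text
time: 12.53
ee_pos: [579.3, 155.5, 47.6]
tcp_rot: [3.107, 0.463, -0.001]
contact_force: [-0.1, 0.5, -0.2]
width: 56.1
gripper_force: 64.3
```

Ring bottom is about 71 mm with no contact force, so it is around the collar. Now down to contact.

Call:
step_arm([
  [[0, 0, 0], [0, 0, 0.5], 100],
  [[0, 0, 0], [0, 0, 1], 100],
  [[0, 0, 0], [0, 0, 1.3], 100],
  [[0, 0, 0], [0, 0, 1.6], 100],
  [[0, 0, 0], [0, 0, 1.6], 100],
])

```text
time: 12.95
ee_pos: [579.5, 155.6, 47.3]
tcp_rot: [-3.107, -0.463, -0.001]
contact_force: [-1.9, -0.9, 6.2]
width: 55.8
gripper_force: 65.1
```

Call:
step_arm([
  [[0, 0, 0], [0, 0, 0.7], 100],
  [[0, 0, 0], [0, 0, 1.2], 100],
  [[0, 0, 0], [0, 0, 1.2], 100],
  [[0, 0, 0], [0, 0, 1.2], 100],
  [[0, 0, 0], [0, 0, 1.2], 100],
])

```text
time: 13.37
ee_pos: [579.5, 155.6, 47.3]
tcp_rot: [-3.107, -0.463, -0.002]
contact_force: [-4.7, -1.0, 13.7]
width: 56.4
gripper_force: 65.8
```

Call:
step_arm([
  [[0, 0, 0], [0, 0, -1.5], 60],
  [[0, 0, 0], [0, 0, -3], 40],
  [[0, 0, 0], [0, 0, -4.5], 40],
  [[0, 0, 0], [0, 0, -5.5], 40],
  [[0, 0, 0], [0, 0, -5.5], 40],
])

```text
time: 13.78
ee_pos: [579.5, 155.6, 50.5]
tcp_rot: [-3.107, -0.463, -0.0]
contact_force: [-0.5, -0.3, -0.1]
width: 72.1
gripper_force: 0.0
```

Call:
step_arm([
  [[0, 0, 0], [0, 0, 0], 60],
  [[0, 0, 0], [0, 0, 0], 75],
  [[0, 0, 0], [0, 0, 0], 85],
  [[0, 0, 0], [0, 0, 0], 90],
  [[0, 0, 0], [0, 0, 0], 90],
])

```text
time: 14.2
ee_pos: [579.4, 155.5, 51.2]
tcp_rot: [3.107, 0.463, 0.0]
contact_force: [-1.0, 0.4, 5.8]
width: 56.0
gripper_force: 37.7
```

Call:
step_arm([
  [[0, 0, 0], [0, 0, 0.5], 95],
  [[0, 0, 0], [0, 0, 1], 95],
  [[0, 0, 0], [0, 0, 1.3], 95],
  [[0, 0, 0], [0, 0, 1.3], 95],
  [[0, 0, 0], [0, 0, 1.3], 95],
])

```text
time: 14.62
ee_pos: [579.4, 155.6, 51.4]
tcp_rot: [3.107, 0.463, 0.002]
contact_force: [-4.2, -0.7, 14.0]
width: 54.6
gripper_force: 58.9
```

Call:
step_arm([
  [[0, 0, 0], [0, 0, 0], 60],
  [[0, 0, 0], [0, 0, 0], 30],
  [[0, 0, 0], [0, 0, -10], 0],
  [[0, 0, 0], [0, 0, -35], 0],
  [[0, 0, 0], [0, 0, -70], 0],
])

```text
time: 15.03
ee_pos: [576.6, 155.0, 117.0]
tcp_rot: [3.107, 0.463, -0.013]
contact_force: [0.1, 0.2, -0.3]
width: 85.2
gripper_force: 0.0
```

Call:
step_arm([
  [[0, 0, 0], [-20, 0, -10], 0],
  [[0, 0, 0], [-40, 0, -20], 0],
  [[0, 0, 0], [-58, 0, -20], 0],
  [[0, 0, 0], [-58, 0, -20], 0],
  [[0, 0, 0], [-58, 0, -20], 0],
])

```text
time: 15.45
ee_pos: [523.4, 138.5, 139.8]
tcp_rot: [-3.107, -0.463, -0.001]
contact_force: [1.0, 0.5, -0.5]
width: 85.2
gripper_force: 0.0
```

Run:
```python
from h import *
T,a,d,W=wrist(); np.savez('w8.npz',T=T,a=a,d=d); print(T[:3,3].round(1))
for n in ['ring_center','shaft_tip']:
  for r in bot.regions_of(n,'wrist')[:3]:
    m=r['mask']&(d>0); q=W[m]
    k,_=cv2.findContours(r['mask'].astype(np.uint8),0,1); k=max(k,key=len)[:,0]; p=wpix(k[:,0],k[:,1],T,z=80.)
    if np.hypot(*(p[:,:2].mean(0)-[580,155]))<50:
        print(n,r['conf'],r['xy'],np.round(cv2.minEnclosingCircle(p[:,:2].astype(np.float32))[0],1),cv2.minEnclosingCircle(p[:,:2].astype(np.float32))[1])
        t=q[(abs(q[:,2]-80)<5)]
        if len(t)>100: f=np.linalg.lstsq(np.c_[t[:,:2]-[580,155],np.ones(len(t))],t[:,2],rcond=None)[0]; print('plane',f)
k=(abs(W[...,0]-580)<55)&(abs(W[...,1]-155)<55)&(np.hypot(W[...,0]-580,W[...,1]-155)>36)&(abs(W[...,2]-70)<6); t=W[k]; print('panel',np.linalg.lstsq(np.c_[t[:,:2]-[580,155],np.ones(len(t))],t[:,2],rcond=None)[0])
```

```text
[523.4 138.5 139.8]
ring_center 0.76 [260.0, 145.1] [579.3 154.7] 29.967247009277344
plane [2.54172648e-03 1.19235430e-03 8.08040334e+01]
shaft_tip 0.56 [252.0, 128.1] [578.6 155.1] 8.608397483825684
panel [1.19639046e-03 4.68784169e-04 7.09510467e+01]
```

The ring is seated: centre (579.3,154.7), level, top 9.85 mm above the panel, pressed with 14 N. Now the knob, first roughly located from the earlier wrist picture.

Run:
```python
from h import *
z=np.load('w1.npz'); T,a=z['T'],z['a']
print(wpix([404,414,425],[181,183,178],T,z=34.).round(0))
T=pose(); print('tool delta to place knob 60mm ahead:',T[:3,:3].T@(wpix([404],[181],T*0+z['T'],z=34.)[0]-T[:3,3]), bot.observe()['joint_pos'])
```

```text
[[ 527. -298.   34.]
 [ 529. -311.   34.]
 [ 539. -323.   34.]]
tool delta to place knob 60mm ahead: [-125.68637098  418.30962932  105.08497824] [1.80778788e-01 3.25479418e-01 1.67065755e+00 7.75774614e-05
 1.14454728e+00 1.45575243e+00]
```

Call:
step_arm([
  [[0, 0, 0], [-15, 38, 0], 0],
  [[0, 0, 0], [-31, 76, 0], 0],
  [[0, 0, 0], [-46, 114, 0], 0],
  [[0, 0, 0], [-62, 152, 0], 0],
  [[0, 0, 0], [-77, 190, 0], 0],
])

```text
time: 16.02
ee_pos: [506.2, -67.2, 138.8]
tcp_rot: [-3.107, -0.464, 0.0]
contact_force: [0.5, -0.8, -0.2]
width: 85.6
gripper_force: 0.0
```

Call:
step_arm([
  [[0, 0, 0], [-15, 38, 0], 0],
  [[0, 0, 0], [-31, 76, 0], 0],
  [[0, 0, 0], [-46, 114, 0], 0],
  [[0, 0, 0], [-62, 152, 0], 0],
  [[0, 0, 0], [-77, 190, 0], 0],
])

```text
time: 16.43
ee_pos: [487.6, -272.3, 138.8]
tcp_rot: [-3.107, -0.463, -0.0]
contact_force: [0.8, 0.2, -0.2]
width: 85.4
gripper_force: 0.0
```

Call:
step_arm([
  [[0, 0, 0], [-10, 25, 5], 0],
  [[0, 0, 0], [-17, 40, 10], 0],
  [[0, 0, 0], [-17, 40, 10], 0],
  [[0, 0, 0], [-17, 40, 10], 0],
  [[0, 0, 0], [-17, 40, 10], 0],
])

```text
time: 16.85
ee_pos: [483.0, -312.4, 128.6]
tcp_rot: [-3.106, -0.462, 0.001]
contact_force: [1.2, 1.2, -0.1]
width: 85.6
gripper_force: 0.0
```

Call:
step_arm([
  [[0, 0, 0], [0, 0, 0], 0],
  [[0, 0, 0], [0, 0, 0], 0],
  [[0, 0, 0], [0, 0, 0], 0],
  [[0, 0, 0], [0, 0, 0], 0],
  [[0, 0, 0], [0, 0, 0], 0],
])

```text
time: 17.27
ee_pos: [483.0, -312.4, 129.5]
tcp_rot: [3.107, 0.464, 0.0]
contact_force: [0.2, 0.2, 0.3]
width: 85.7
gripper_force: 0.0
```

Run:
```python
from h import *
T,a,d,W=wrist(); np.savez('w9.npz',T=T,a=a,d=d); print(T[:3,3].round(1),bot.observe()['joint_pos'])
for r in bot.regions_of('knob','wrist')[:3]:
    m=r['mask']&(d>0); q=W[m]; print(r['conf'],r['xy'],m.sum(),np.percentile(q,[2,50,98],axis=0).round(1).tolist())
    t=q[q[:,2]>28]; print(len(t),t.mean(0).round(1) if len(t) else '')
    if np.hypot(*(q[:,:2].mean(0)-[527,-305]))<50:
        x,y=np.round(r['xy']).astype(int); print(x,y)
        save('w9.png',cv2.resize(a[y-40:y+40,x-50:x+50],None,fx=7,fy=7,interpolation=0))
```

```text
[ 483.  -312.4  129.5] [-6.47812797e-01  3.76732392e-01  1.61446597e+00  1.14694922e-05
  1.15001276e+00  6.26466704e-01]
0.82 [265.9, 144.1] 1496 [[509.4, -326.5, 16.8], [527.3, -308.9, 32.8], [544.6, -291.8, 37.4]]
1434 [ 526.6 -309.3   33.1]
266 144
```

View pics/w9.png

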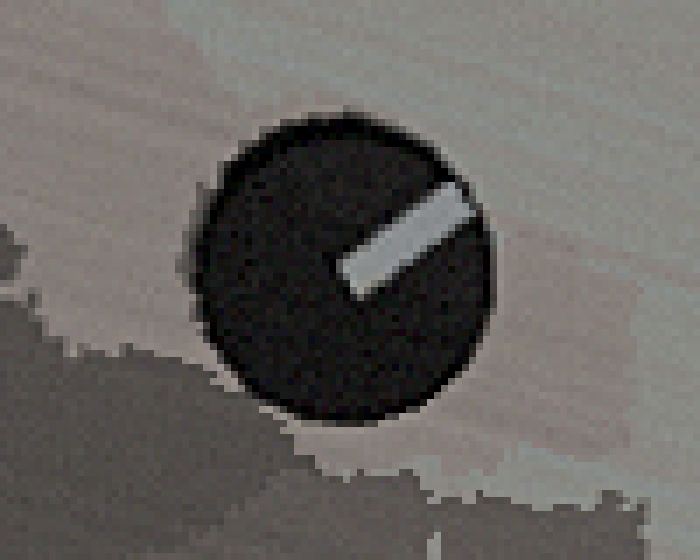

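The knob shows at crop (347,270), with the metal pointer running from about (350,280) at the centre up-right to (465,195).

```bash
cat > ptr.py <<'E'
from h import *
def ptr(T,a,W,ctr,zt):
    g=a.mean(-1); dk=((g<70)&(W[...,2]>zt-8)&(np.hypot(W[...,0]-ctr[0],W[...,1]-ctr[1])<26)).astype(np.uint8)
    hull=np.zeros_like(dk); k,_=cv2.findContours(dk,0,1); h=cv2.convexHull(max(k,key=cv2.contourArea)); cv2.fillConvexPoly(hull,h,1)
    q=wpix(h[:,0,0],h[:,0,1],T,z=float(zt)); c,r=cv2.minEnclosingCircle(q[:,:2].astype(np.float32))
    b=(g>95)&(cv2.erode(hull,np.ones((3,3)))>0); n,l,st,_=cv2.connectedComponentsWithStats(b.astype(np.uint8)); i=1+np.argmax(st[1:,4]); v,u=np.nonzero(l==i)
    p=wpix(u,v,T,z=zt+4.)[:,:2]; _,s,V=np.linalg.svd(p-p.mean(0)); e=V[0]; e=e*np.sign(e@(p.mean(0)-np.array(c)))
    print('knob',np.round(c,1),round(r,1),'pointer',len(p),p.mean(0).round(1),'yaw deg',np.degrees(np.arctan2(e[1],e[0])).round(1),'offset',abs(np.cross(e,p.mean(0)-np.array(c))).round(1))
    return c,np.arctan2(e[1],e[0])
E
python3 - <<'E' 2>/dev/null
from ptr import *
z=np.load('w9.npz'); T,a,d=z['T'],z['a'],z['d']; v,u=np.indices(d.shape); W=wpix(u,v,T,d=d)
c,y=ptr(T,a,W,[526.6,-309.3],32)
ty=np.arctan2(T[1,1],T[0,1]); D=np.degrees
print('tool y ang',D(ty),'tool x',D(np.arctan2(T[1,0],T[0,0])))
for k in range(12):
    dl=(y+np.pi/6*k-ty+np.pi)%(2*np.pi)-np.pi
    print(k,'turn world deg',D(dl).round(1)) if abs(dl)<1.2 else 0
print('delta tool to knob',T[:3,:3].T@(np.array([*c,0])-T[:3,3]),'rotation needed',D(np.radians(2)-y))
E
sed -i "s/,'offset'.*round(1))/)/" ptr.py
cat > k.py <<'E'
from ptr import *
z=np.load('w9.npz'); T,a,d=z['T'],z['a'],z['d']; v,u=np.indices(d.shape); W=wpix(u,v,T,d=d)
c,y=ptr(T,a,W,[526.6,-309.3],32)
ty=np.arctan2(T[1,1],T[0,1]); D=np.degrees
print('tool y ang',D(ty),'tool x',D(np.arctan2(T[1,0],T[0,0])))
for k in range(12):
    dl=(y+np.pi/6*k-ty+np.pi)%(2*np.pi)-np.pi
    print(k,'turn world deg',D(dl).round(1)) if abs(dl)<1.2 else 0
print('delta tool to knob',T[:3,:3].T@(np.array([*c,0])-T[:3,3]),'rotation needed',D(np.radians(2)-y))
E
python3 k.py
```

```text
Traceback (most recent call last):
  File "k.py", line 3, in <module>
    c,y=ptr(T,a,W,[526.6,-309.3],32)
        ~~~^^^^^^^^^^^^^^^^^^^^^^^^^
  File "ptr.py", line 6, in ptr
    b=(g>95)&(cv2.erode(hull,np.ones((3,3)))>0); n,l,st,_=cv2.connectedComponentsWithStats(b.astype(np.uint8)); i=1+np.argmax(st[1:,4]); v,u=np.nonzero(l==i)
                                                                                                                    ~~~~~~~~~^^^^^^^^^^
ValueError: attempt to get argmax of an empty sequence
```

```bash
sed -i "s/(g<70)&(W\[...,2\]>zt-8)&/(g<50)\&(d2(W,T)>0)\&/; s/^def ptr/def d2(W,T): return np.ones(W.shape[:2])\ndef ptr/; s/g>95/g>80/" ptr.py; sed -i "s/^c,y=/g=a.mean(-1)[115:175,225:310]; print(np.percentile(g,[5,25,50,75,95]))\nc,y=/" k.py
python3 k.py
```

```text
[ 13.33333333  33.91666667 124.         131.33333333 138.01666667]Traceback (most recent call last):
  File "k.py", line 4, in <module>
    c,y=ptr(T,a,W,[526.6,-309.3],32)
        ~~~^^^^^^^^^^^^^^^^^^^^^^^^^
  File "ptr.py", line 7, in ptr
    b=(g>80)&(cv2.erode(hull,np.ones((3,3)))>0); n,l,st,_=cv2.connectedComponentsWithStats(b.astype(np.uint8)); i=1+np.argmax(st[1:,4]); v,u=np.nonzero(l==i)
                                                                                                                    ~~~~~~~~~^^^^^^^^^^
    return _wrapfunc(a, 'argmax', axis=axis, out=out, **kwds)
    return bound(*args, **kwds)
ValueError: attempt to get argmax of an empty sequence
```

```bash
cat > ptr.py <<'E'
from h import *
def ptr(T,a,zt,x,y,s=45):
    """knob centre and pointer yaw from a window about pixel x,y"""
    o=np.array([x-s,y-s]); g=a[y-s:y+s,x-s:x+s].mean(-1)
    k,_=cv2.findContours((g<50).astype(np.uint8),0,1)
    h=cv2.convexHull(max(k,key=cv2.contourArea)); hull=np.zeros(g.shape,np.uint8); cv2.fillPoly(hull,[h],1)
    q=wpix(*(h[:,0]+o).T,T,z=float(zt)); c,r=cv2.minEnclosingCircle(q[:,:2].astype(np.float32))
    b=(g>80)&(cv2.erode(hull,np.ones((5,5),np.uint8))>0); print(h.shape,hull.sum(),b.sum())
    v,u=np.nonzero(b); p=wpix(u+o[0],v+o[1],T,z=zt+4.)[:,:2]
    e=np.linalg.svd(p-p.mean(0))[2][0]; e=e*np.sign(e@(p.mean(0)-np.array(c)))
    print('knob',np.round(c,1),round(r,1),'pointer',p.mean(0).round(1),'yaw',np.degrees(np.arctan2(e[1],e[0])).round(1))
    return c,np.arctan2(e[1],e[0])
E
sed -i "s/^g=a.*//; s/ptr(T,a.*/ptr(T,a,32,266,144)/" k.py; python3 k.py
```

```text
(25, 1, 2) 1498 111
knob [ 526.6 -308.7] 20.0 pointer [ 532.4 -314.2] yaw -35.7
tool y ang -72.99843976235648 tool x 17.001564206237365
0 turn world deg 37.3
1 turn world deg 67.3
9 turn world deg -52.7
10 turn world deg -22.7
11 turn world deg 7.3
delta tool to knob [ 42.73054832   9.14032786 129.49581392] rotation needed 37.717595199424174
```

The knob is at about (526,-309) with its pointer yaw at -36°. I'll turn 7.3° so the pads meet two faces, go down and grip low.

Call:
step_arm([
  [[0, 0, -0.06], [20, 4.5, 15], 0],
  [[0, 0, -0.127], [42, 9.3, 40], 0],
  [[0, 0, -0.127], [42, 9.3, 75], 0],
  [[0, 0, -0.127], [42, 9.3, 105], 0],
  [[0, 0, -0.127], [42, 9.3, 125], 0],
])

```text
time: 17.78
ee_pos: [524.7, -308.5, 1.5]
tcp_rot: [-3.069, -0.66, 0.003]
contact_force: [-1.5, -0.2, -0.3]
width: 85.6
gripper_force: 0.0
```

Call:
step_arm([
  [[0, 0, 0], [0, 0, 12], 40],
  [[0, 0, 0], [0, 0, 21], 70],
  [[0, 0, 0], [0, 0, 21], 90],
  [[0, 0, 0], [0, 0, 21], 105],
  [[0, 0, 0], [0, 0, 21], 115],
])

```text
time: 18.2
ee_pos: [526.7, -310.5, -15.4]
tcp_rot: [3.07, 0.659, 0.003]
contact_force: [-0.2, 0.7, 0.2]
width: 47.0
gripper_force: 0.0
```

Call:
step_arm([
  [[0, 0, 0], [0, 0, 0], 125],
  [[0, 0, 0], [0, 0, 0], 135],
  [[0, 0, 0], [0, 0, 0], 145],
  [[0, 0, 0], [0, 0, 0], 155],
  [[0, 0, 0], [0, 0, 0], 165],
])

```text
time: 18.62
ee_pos: [526.5, -310.2, -15.1]
tcp_rot: [3.07, 0.659, 0.003]
contact_force: [-2.1, 0.3, 5.8]
width: 36.9
gripper_force: 59.8
```

Call:
step_arm([
  [[0, 0, 0], [0, 0, -10], 165],
  [[0, 0, 0], [0, 0, -40], 165],
  [[0, 0, 0], [0, 0, -80], 165],
  [[0, 0, 0], [0, 0, -120], 165],
  [[0, 0, 0], [0, 0, -155], 165],
])

```text
time: 19.03
ee_pos: [525.8, -309.7, 141.4]
tcp_rot: [3.07, 0.659, 0.002]
contact_force: [1.1, -0.8, -0.5]
width: 37.9
gripper_force: 60.3
```

Run:
```python
from ptr import *
T,a,d,W=wrist(); o=bot.observe(); print(o['width'],o['gripper_force'],o['contact_force'],T[:3,3].round(1)); np.savez('w10.npz',T=T,a=a,d=d)
L=(W-T[:3,3])@T[:3,:3]
m=(d>0)&(np.hypot(L[...,0],L[...,1])<17)&(L[...,2]<-20)&(L[...,2]>-75); g=a.mean(-1)
q=L[m&(g<60)]; zt=np.median(q[:,2]); k=q[abs(q[:,2]-zt)<3]
f=np.linalg.lstsq(np.c_[k[:,:2],np.ones(len(k))],k[:,2],rcond=None)[0]; print('knob top L',zt,'slopes',f,len(k),k.min(0),k.max(0))
b=m&(g>80); p=L[b]; print('ptr',b.sum(),p.mean(0)); 
v,u=np.nonzero(b)
if len(v): print(u.mean(),v.mean()); P=(wpix(u,v,T,z=T[2,3]-zt+4)-T[:3,3])@T[:3,:3]; e=np.linalg.svd(P[:,:2]-P[:,:2].mean(0))[2][0]; print('ptr dir in tool deg',np.degrees(np.arctan2(e[1],e[0])),P[:,:2].mean(0))
save('w10.png',a[160:300,180:330].repeat(4,0).repeat(4,1))
```

```text
37.38240626053761 60.3752533136867 [ 2.27347164 -1.03734521  2.59378435] [ 525.8 -309.7  141.4]
knob top L -47.96468855271031 slopes [-2.32520111e-03 -1.65499758e-03 -4.79917084e+01] 3158 [-16.85269069 -16.8297227  -50.95750946] [ 16.95227408  16.75721286 -45.85845806]
ptr 333 [  3.98750412   7.89094289 -51.92693316]
270.95795795795794 268.72072072072075
ptr dir in tool deg -120.51814449285392 [4.00149687 7.88898384]
```

View pics/w10.png

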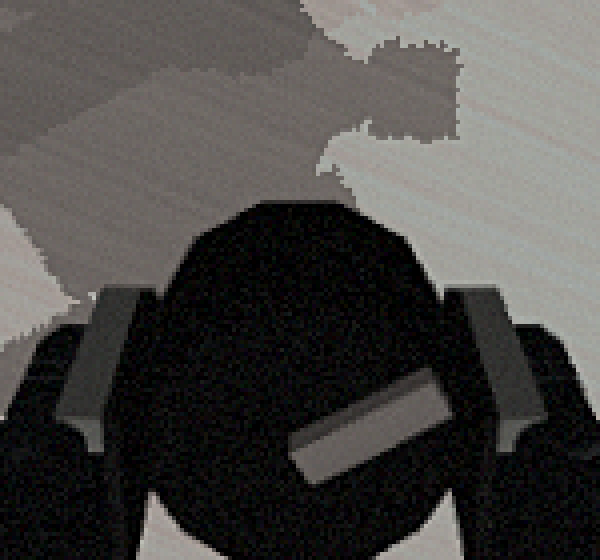

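The knob is held level, with its pointer at 60° in the tool frame (crop (370,430)) and its underside 16 mm above the nominal TCP. I'll carry it to the shaft and turn +37.7° in world, which is -0.658 about tool z.

Call:
step_arm([
  [[0, 0, 0], [15, -25, 0], 165],
  [[0, 0, 0], [35, -59, 0], 165],
  [[0, 0, 0], [56, -94, 0], 165],
  [[0, 0, 0], [77, -129, 0], 165],
  [[0, 0, 0], [98, -164, 0], 165],
])

```text
time: 19.5
ee_pos: [547.5, -118.4, 139.0]
tcp_rot: [3.072, 0.657, 0.001]
contact_force: [1.0, 0.1, -1.0]
width: 37.2
gripper_force: 60.4
```

Call:
step_arm([
  [[0, 0, 0], [21, -35, 0], 165],
  [[0, 0, 0], [42, -70, 0], 165],
  [[0, 0, 0], [63, -105, 0], 165],
  [[0, 0, 0], [84, -140, 0], 165],
  [[0, 0, 0], [104, -175, 0], 165],
])

```text
time: 19.92
ee_pos: [570.7, 84.4, 139.0]
tcp_rot: [3.071, 0.659, 0.002]
contact_force: [-0.3, 0.3, -1.0]
width: 36.9
gripper_force: 60.4
```

Call:
step_arm([
  [[0, 0, 0], [18, -30, 0], 165],
  [[0, 0, -0.11], [38, -62.5, 0], 165],
  [[0, 0, -0.22], [38, -62.5, 0], 165],
  [[0, 0, -0.33], [38, -62.5, 0], 165],
  [[0, 0, -0.44], [38, -62.5, 0], 165],
])

```text
time: 20.33
ee_pos: [579.5, 156.3, 138.6]
tcp_rot: [2.848, 1.325, 0.001]
contact_force: [-0.2, 0.5, -0.4]
width: 37.3
gripper_force: 60.4
```

Call:
step_arm([
  [[0, 0, -0.11], [0, 0, 10], 165],
  [[0, 0, -0.218], [0, 0, 25], 165],
  [[0, 0, -0.218], [0, 0, 25], 165],
  [[0, 0, -0.218], [0, 0, 25], 165],
  [[0, 0, -0.218], [0, 0, 25], 165],
])

```text
time: 20.75
ee_pos: [580.0, 155.0, 113.9]
tcp_rot: [2.696, 1.613, 0.001]
contact_force: [-0.0, -0.1, 0.7]
width: 37.1
gripper_force: 60.4
```

Call:
step_arm([
  [[0, 0, 0], [0, 0, 0], 165],
  [[0, 0, 0], [0, 0, 0], 165],
  [[0, 0, 0], [0, 0, 0], 165],
  [[0, 0, 0], [0, 0, 0], 165],
  [[0, 0, 0], [0, 0, 0], 165],
])

```text
time: 21.17
ee_pos: [579.9, 155.0, 113.5]
tcp_rot: [2.694, 1.616, 0.001]
contact_force: [0.0, -0.3, -1.2]
width: 37.0
gripper_force: 60.4
```

```bash
cat > c.py <<'E'
from h import *
T=pose(); c=T@[-0.3,0.1,-32,1]; o=bot.observe()
print('yaw knob',np.degrees(np.arctan2(T[1,0],T[0,0]))-60,'knob centre',c[:3].round(1),'tool err',(T[:3,:3].T@(np.array([580,155,104])-c[:3])).round(1),o['contact_force'].round(1) if hasattr(o['contact_force'],'round') else o['contact_force'],o['width'],'tilt',T[2,:2])
E
python3 c.py
```

```text
yaw knob 1.90468075292749 knob centre [579.9 154.7 145.5] tool err [ 0.3 -0.1 41.5] [ 0.  -0.3 -1.2] 36.99704103813503 tilt [0.00032341 0.00037848]
```

Call:
step_arm([
  [[0, 0, 0], [0.3, -0.1, 8], 165],
  [[0, 0, 0], [0.3, -0.1, 15], 165],
  [[0, 0, 0], [0.3, -0.1, 20], 165],
  [[0, 0, 0], [0.3, -0.1, 23], 165],
  [[0, 0, 0], [0.3, -0.1, 23], 165],
])

```text
time: 21.58
ee_pos: [578.8, 155.1, 88.7]
tcp_rot: [-2.693, -1.616, 0.004]
contact_force: [-0.9, 0.3, -0.7]
width: 37.2
gripper_force: 60.4
```

Call:
step_arm([
  [[0, 0, 0], [0, 0, 1], 165],
  [[0, 0, 0], [0, 0, 2], 165],
  [[0, 0, 0], [0, 0, 3], 165],
  [[0, 0, 0], [0, 0, 4], 165],
  [[0, 0, 0], [0, 0, 5], 165],
])

```text
time: 22.0
ee_pos: [580.0, 155.3, 85.3]
tcp_rot: [2.694, 1.616, 0.001]
contact_force: [0.6, -0.1, -0.1]
width: 37.0
gripper_force: 60.4
```

Call:
step_arm([
  [[0, 0, 0], [0, 0, 1], 165],
  [[0, 0, 0], [0, 0, 2], 165],
  [[0, 0, 0], [0, 0, 3], 165],
  [[0, 0, 0], [0, 0, 4], 165],
  [[0, 0, 0], [0, 0, 5], 165],
])

```text
time: 22.42
ee_pos: [579.8, 155.4, 80.2]
tcp_rot: [-2.694, -1.616, -0.0]
contact_force: [-0.4, 0.7, 0.2]
width: 37.4
gripper_force: 60.4
```

```bash
python3 c.py
```

```text
yaw knob 1.9252377152250446 knob centre [579.8 155.1 112.2] tool err [-0.   0.3  8.2] [-0.4  0.7  0.2] 37.41738141509372 tilt [ 1.87183550e-04 -8.73172424e-05]
```

Past the taper with no force, so the D is matched. On down to home.

Call:
step_arm([
  [[0, 0, 0], [0, 0, 1.5], 165],
  [[0, 0, 0], [0, 0, 3], 165],
  [[0, 0, 0], [0, 0, 4.5], 165],
  [[0, 0, 0], [0, 0, 6], 165],
  [[0, 0, 0], [0, 0, 6.5], 165],
])

```text
time: 22.83
ee_pos: [579.8, 155.4, 73.4]
tcp_rot: [-2.694, -1.616, 0.0]
contact_force: [0.1, 1.0, 0.3]
width: 37.3
gripper_force: 60.5
```

Call:
step_arm([
  [[0, 0, 0], [0, 0, 0.6], 165],
  [[0, 0, 0], [0, 0, 1.2], 165],
  [[0, 0, 0], [0, 0, 1.8], 165],
  [[0, 0, 0], [0, 0, 2.4], 165],
  [[0, 0, 0], [0, 0, 2.4], 165],
])

```text
time: 23.25
ee_pos: [579.9, 155.4, 71.7]
tcp_rot: [-2.694, -1.616, -0.001]
contact_force: [-1.6, 1.2, 4.6]
width: 37.2
gripper_force: 60.9
```

Call:
step_arm([
  [[0, 0, 0], [0, 0, 0.8], 165],
  [[0, 0, 0], [0, 0, 1.6], 165],
  [[0, 0, 0], [0, 0, 2.4], 165],
  [[0, 0, 0], [0, 0, 3.2], 165],
  [[0, 0, 0], [0, 0, 3.2], 165],
])

```text
time: 23.67
ee_pos: [579.9, 155.4, 68.9]
tcp_rot: [2.694, 1.616, 0.001]
contact_force: [-2.8, 1.3, 8.1]
width: 37.2
gripper_force: 61.3
```

Call:
step_arm([
  [[0, 0, 0], [0, 0, 0.5], 165],
  [[0, 0, 0], [0, 0, 1], 165],
  [[0, 0, 0], [0, 0, 1.5], 165],
  [[0, 0, 0], [0, 0, 1.5], 165],
  [[0, 0, 0], [0, 0, 1.5], 165],
])

```text
time: 24.08
ee_pos: [579.9, 155.4, 67.8]
tcp_rot: [2.694, 1.616, 0.001]
contact_force: [-3.5, 1.2, 10.3]
width: 37.2
gripper_force: 61.6
```

```bash
python3 c.py
```

```text
yaw knob 1.9270690713095817 knob centre [579.9 155.1  99.8] tool err [-0.   0.2 -4.2] [-3.5  1.2 10.3] 37.16030023009826 tilt [0.0006388  0.00058827]
```

Call:
step_arm([
  [[0, 0, 0], [0, 0, 0.4], 165],
  [[0, 0, 0], [0, 0, 0.8], 165],
  [[0, 0, 0], [0, 0, 0.8], 165],
  [[0, 0, 0], [0, 0, 0.8], 165],
  [[0, 0, 0], [0, 0, 0.8], 165],
])

```text
time: 24.5
ee_pos: [580.1, 155.5, 67.7]
tcp_rot: [2.694, 1.616, 0.002]
contact_force: [-3.8, 0.7, 12.9]
width: 37.1
gripper_force: 62.0
```

```bash
python3 c.py
python3 - <<'E'
from h import *
T,a,d,W=wrist(); L=(W-T[:3,3])@T[:3,:3]; g=a.mean(-1)
m=(d>0)&(np.hypot(L[...,0],L[...,1])<15)&(g<60)&(L[...,2]<-40)&(L[...,2]>-60); print('knob top z',np.median(W[m][:,2]),'expect pressed 115-116; L',np.median(L[m][:,2]))
k=(d>0)&(np.hypot(W[...,0]-580,W[...,1]-155)<29)&(abs(W[...,2]-80)<4); print('ring top',k.sum(),np.median(W[k][:,2]))
E
```

```text
yaw knob 1.927657074216512 knob centre [580.  155.1  99.7] tool err [-0.1  0.1 -4.3] [-3.8  0.7 12.9] 37.06144145600733 tilt [0.00095691 0.00102323]
knob top z 115.68751103272274 expect pressed 115-116; L -48.002319084208104
ring top 2195 80.84573710980055
```

The knob is home, the shaft is at its stop (12.9 N, knob top at 115.7 mm), and the ring is still seated. Handing in.

```bash
python3 -c "
from rig import bot
print(bot.finish_job())"
```

```text
the job is handed in; nothing more can be done
None
```

I handed the job in at about 24.6 s with the dial ring seated level around the collar and the knob fully home, gripped and held down at the shaft's stop (about 13 N); the hand-in returned no verdict.

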